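# Seat the drives and start the clone

## Task

On the drive duplicator, push both upright drives straight down until each is fully home in its bay. Then, with one fingertip on each of the two orange start keys, press both keys right down together, keep them held down for at least three seconds, and let go. Do not press the small grey power key between them, never press one orange key on its own, do not pull either drive up, and leave everything else on the desk where it is.

Things in the scene. Friction and masses are not known exactly. Their poses are not given: they have to be found in the camera images.
- dock: drive duplicator, dark grey box fixed to the desk, 200 deep (x), 150 wide (y). Origin: centre of its underside; x points from key deck to rear bay, y left, z up. Front (x -100 to -22 mm): flat key deck, 40 mm high; behind it the bay block, 58 mm high, slots along y at x = 12 and 60 mm. On the deck at x = -70 mm: orange start keys at y = +30 and -30, power key at y = 0
- key_left_top (a point): centre of the round flat top of the left orange start key (22 mm diameter); 48 mm above the desk, 8 mm above the deck when up. It moves with the key
- key_right_top (a point): the same for the right orange start key, 60 mm from the left one centre to centre
- key_left (a joint): travel of the left start key, m: 0 up, 0.005 fully down (then 3 mm above the deck). Spring return: 1.5 N to start it, 5 N fully down; it counts as pressed beyond 0.003
- key_right (a joint): the same for the right start key
- power_key (a joint): travel of the small grey power key (10 mm diameter, 4 mm proud of the deck) midway between the start keys: 0 up, 0.003 down. Must not be pressed
- drive_old_top (a point): middle of the top edge of the old drive, a dark 2.5 inch drive standing in the front slot (dock x = 12 mm): 9.5 thick along dock x, 70 wide along dock y; the top edge is 118 mm above the desk when fully home, higher by its joint value. It moves with the drive
- drive_new_top (a point): middle of the top edge of the new drive, a silver 2.5 inch drive in the rear slot (dock x = 60 mm): 7 thick, 70 wide, top edge 118 mm above the desk when fully home, higher by its joint value
- drive_old (a joint): how far the old drive stands up out of its seat, m: 0 fully home against a hard stop. It starts 6 to 14 mm proud, slides straight down against about 8 N of friction and stays where it is left
- drive_new (a joint): the same for the new drive
- tray: loose open blue parts tray, 130 x 170 x 30 mm high, origin under its centre; bystander
- spare_drive: a spare drive lying flat in the tray, 100 x 70 x 9.5 mm; origin under its centre; bystander
- paste_jar: small jar with a white cap, 40 mm diameter, 42 high, standing beside the key deck; origin under its centre; bystander
- screwdriver: screwdriver, 160 mm long, lying in front of the duplicator; bystander
- tape_roll: roll of amber tape lying flat, 84 mm diameter, 19 high; origin under its centre; bystander
- mouse: black computer mouse, 100 x 58 x 33 mm; origin under its centre; bystander
- snips: red-handled snips lying flat, 150 mm long, 17 high; bystander
- mug: white mug, 80 mm diameter, 92 high; origin under its centre; bystander
Things that resemble listed ones, but are neither listed nor needed, are in the scene too. Several things look just like the dock: the one meant starts farthest from the robot's base.

How it is judged:
By the outcome, as a careful person would: the job done as asked, in the order asked, and still so for the second after the job is handed in, with the robot touching nothing.
It also fails if it takes over 58 s, if anything falls off the work surface, if the arm or the gripper's body presses on something with over 40 N, if the wrist force passes 120 N, or if a joint passes its speed limit or range.

## Robot

A 6-joint arm with a two-finger parallel gripper is mounted at the origin on the work surface. World frame = base frame: x ahead of the robot, y to its left, z up, the work surface at z = 0. Lengths are in mm, angles in degrees, forces in N, time in s.
With the tool pointing down it reaches from about 250 to 850 mm from the base axis. Payload 12.5 kg.
Tool frame: the origin (TCP) lies at the centre of the arm's flange, where the gripper is bolted on; the fingertips stand 186 mm ahead of it and the grasp point (between the pads) lies 167 mm ahead of it (robot.tcp_to_grasp is the distance from the TCP to the grasp point, in mm); y points along the fingers, z is the direction in which the jaws open and shut, and the axes are right-handed (so a half turn about y gives the same grasp; the last joint's range is limited). The gripper opens to 93 mm and grips with 3 to 60 N. Pads are 15 mm wide; open, the fingers measure 128 mm over their backs; the gripper's body (75 mm by 188 mm) begins 65 mm behind the grasp point.
Start: joints at [-69.19, 20.094, 94.641, -0, 65.266, -4.847], TCP at [238.158, -495.749, 404.733] pointing down, gripper open.
Joint ranges: [-157.81, 157.81], [-45, 120.19], [0.68, 151.7], [-89.99, 269.99], [4.06, 180], [-164.3, 164.3]. Speed limits (degrees/s): [127.2, 127.2, 159.86, 180, 180, 180].

## Interface

Orientations are given as a 3x3 rotation matrix whose columns are the frame's x, y, z axes.
In Python, from plant import monitor, grab_frame, ticket, robot gives the robot as it stands.
- The arm moves only by the tool drive_tool, never from a script. Its argument "motion" is a list that holds one entry, the list of rows, each a list of 7 numbers: the shift along the tool's x, y, z in mm, then the turn, a rotation vector about the tool's x, y, z in rad, then the opening, from -1 (shut) to 1 (fully open). In form: [[[x, y, z, ax, ay, az, grip], ...]]. A call has exactly 8 rows; each row is the pose to reach, as a shift and turn from the pose commanded when the call began, along the tool's axes at that moment; what a row does not reach only later rows make up. A row lasts 1/8 s, in which the tool goes at most 62.5 mm and 10.7 degrees, less where a joint would pass 70% of its speed; a pose out of reach is approached as far as the arm can. A call with a gripper value outside its range is refused whole. The fingers move at their own pace and stop on an object; "grip_force" is the grip in N (left out, the last holds). Time passes only in rows, so rows that repeat a pose let the fingers close, or fill a call up. It gives the time, the measured TCP pose, the force and the opening at its end, in the units of the state.
- monitor.read_state(): the state, without advancing time (a new reading comes with each control period).
- grab_frame(name): name is "scene" or "top"; returns a dict with "color" (400x640x3 uint8, red, green, blue), "fovy" (degrees; the focal length in pixels is half the picture's height over the tangent of half this angle, whatever the lens; pixels are square), "cx", "cy" (the principal point, pixels), "distortion" ([k1, k2, p1, p2, k3] as OpenCV has them; the pictures are not rectified), "position" and "rotation" of the camera in the world. Camera axes: x right, y down, z forward; pixel columns grow to the right and rows downward; lengths in mm; the calibration is good to about 2 mm. A picture is of the moment at which its call begins. There is no depth.
- ticket.sign_off(): hands the job in, once; it reports no verdict.
The state is a dict: "t": time; "joints": joint angles; "qvel": joint speeds; "joint_efforts": joint torques, N m; "eef_pos": TCP position; "tool_rot": TCP orientation; "wrist_force": force on the tool from outside, world axes, zero at the start; "moment": the same for the moment, N m; "finger_gap": finger opening in mm.
Only numpy, scipy, OpenCV 4.12 (cv2) and the standard library are available. Lean on these libraries where they do the work, as an engineer would, in place of code of your own. Each camera call takes 0.05 s, during which the arm holds its last target.

## Working session

There is one attempt and no reset: what is moved stays moved. The work goes in short steps, Python scripts to look and compute and a tool call to move; the robot and the scene stay as the last step left them, time stands still between calls to the robot, and variables do not carry over. Pictures are saved under pics/ and viewed, and the job is handed in when it is done.

Besides the shell and the picture viewer there is one more tool, called after "Request:" by a JSON object that holds its "op" and its "data". drive_tool: Moves the arm, as the interface text tells. Its arguments: {"type":"object","properties":{"motion":{"type":"array"},"grip_force":{"type":"number"}},"required":["motion"]}

```bash
ls; mkdir -p pics; python3 - <<'E'
from plant import monitor, grab_frame, ticket, robot
import cv2, numpy as np
s=monitor.read_state(); print(s)
print(robot.tcp_to_grasp)
for n in("scene","top"):
    f=grab_frame(n); cv2.imwrite(f"pics/{n}0.png",f["color"][:,:,::-1])
    print({k:v for k,v in f.items() if k!="color"})
E
```

```text
pics
{'t': 0.0, 'joints': array([-6.91910112e+01,  2.01233606e+01,  9.46761016e+01,  9.43617947e-04,
        6.52665416e+01, -4.84560415e+00]), 'qvel': array([-0.0564699 ,  0.03685832, -0.06368053, -0.02136949,  0.01750162,
       -0.04875482]), 'joint_efforts': array([ 4.90642342e-04, -4.97319174e+01, -2.85264051e+01,  6.99084671e-02,
        2.56298290e-02, -7.94119910e-05]), 'eef_pos': array([ 238.11222419, -495.64248258,  404.21627792]), 'tool_rot': array([[-9.01423423e-01, -3.95263418e-04,  4.32938397e-01],
       [-4.32938563e-01,  1.08215305e-03, -9.01422781e-01],
       [-1.12206157e-04, -9.99999336e-01, -1.14660288e-03]]), 'wrist_force': array([ 0.37168237, -0.27000555, -0.02445719]), 'moment': array([ 5.67231964e-05, -2.86362059e-02,  7.38834811e-03]), 'finger_gap': 92.80741521458879}
167.3
{'fovy': 50.198772322780776, 'cx': 313.5972534828992, 'cy': 206.43724200074928, 'distortion': array([-0.06672764,  0.        ,  0.        ,  0.        ,  0.        ]), 'position': array([1026.36890173,  -25.3789104 , 1112.53986626]), 'rotation': array([[ 0.0386708 ,  0.8687363 , -0.49376291],
       [ 0.99921581, -0.02941308,  0.02650718],
       [ 0.00850466, -0.49440076, -0.86919247]])}
{'fovy': 46.21897972649366, 'cx': 329.6097854564806, 'cy': 204.05702435959307, 'distortion': array([-0.11076632,  0.        ,  0.        ,  0.        ,  0.        ]), 'position': array([ 286.90333706,    4.49865628, 1605.06786277]), 'rotation': array([[ 0.00380569, -0.99318579,  0.11647966],
       [-0.99997212, -0.00452808, -0.00593787],
       [ 0.00642483, -0.11645381, -0.99317533]])}
```

View pics/scene0.png

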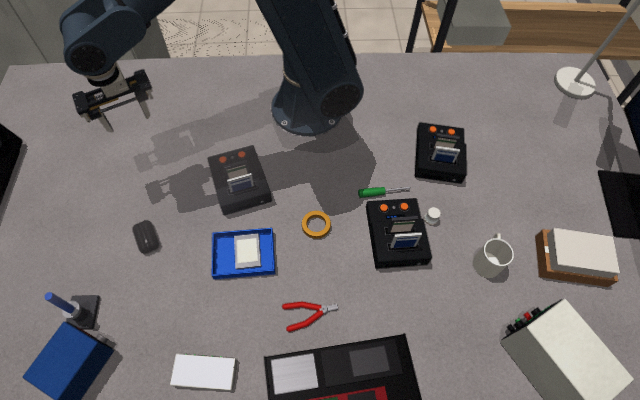

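View pics/top0.png

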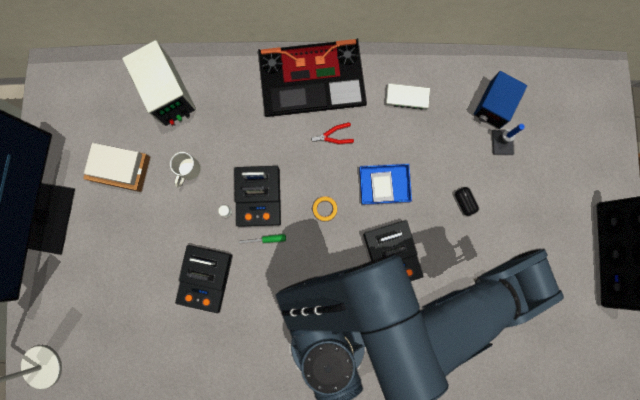

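Scene view: three lookalike docks, at (240,180), (440,152) and (398,232). The last has the jar and screwdriver beside it. I'll compute the distances and crop that one.

```bash
cat > h.py <<'E'
import cv2, numpy as np
def K(f):
    fl=200/np.tan(np.radians(f["fovy"]/2)); return np.array([[fl,0,f["cx"]],[0,fl,f["cy"]],[0,0,1]])
def ray(f,px,z):
    u=cv2.undistortPoints(np.array([[px]],float),K(f),f["distortion"])[0,0]
    d=f["rotation"]@np.array([u[0],u[1],1]); p=f["position"]
    return p+d*(z-p[2])/d[2]
def proj(f,P):
    R=f["rotation"].T; t=-R@f["position"]
    return cv2.projectPoints(np.array(P,float).reshape(-1,1,3),cv2.Rodrigues(R)[0],t,K(f),f["distortion"])[0][:,0]
def crop(f,x0,y0,w,h,s,name):
    c=f["color"][y0:y0+h,x0:x0+w,::-1]; cv2.imwrite(name,cv2.resize(c,None,fx=s,fy=s,interpolation=cv2.INTER_CUBIC))
E
python3 - <<'E'
from plant import grab_frame
from h import *
f=grab_frame("scene"); g=grab_frame("top")
for p in((240,180),(440,152),(398,232)):
    q=ray(f,p,50);print(p,q,np.hypot(*q[:2]))
for p in((390,250),(204,278),(257,196)):
    q=ray(g,p,50);print(p,q,np.hypot(*q[:2]))
crop(f,350,180,100,100,6,"pics/c1.png"); crop(g,205,150,100,90,6,"pics/c2.png")
for n,F in(("scene",f),("top",g)):
    c=F["color"].astype(int); m=((c[...,0]>150)&(c[...,1]>50)&(c[...,1]<135)&(c[...,2]<70)).astype(np.uint8)
    k,_,st,ce=cv2.connectedComponentsWithStats(m)
    for i in range(1,k):
        if st[i,4]>12: print(n,st[i],ce[i],ray(F,ce[i],48).round(1))
E
```

```text
(240, 180) [ 325.13150113 -207.90360199   50.        ] 385.9201999749991
(440, 152) [240.84366677 408.79813323  50.        ] 474.46979414219584
(398, 232) [512.46126165 238.52173069  50.        ] 565.2514137091927
(390, 250) [ 316.84547145 -205.58548086   50.        ] 377.69887836519706
(204, 278) [220.95515701 410.04444725  50.        ] 465.78710815932595
(257, 196) [495.37388353 238.78681471  50.        ] 549.9222011919459
scene [430 126   6   6  26] [432.5 128.5] [144.6 403.1  48. ]
scene [448 129   7   5  25] [451.08 131.12] [156.8 462.1  48. ]
scene [401 203   7   6  36] [403.86111111 205.61111111] [427.7 267.6  48. ]
scene [380 204   8   7  38] [383.42105263 206.89473684] [429.9 207.8  48. ]
top [315  40  40  24 172] [331.16860465  50.96511628] [1012.5   -8.2   48. ]
top [261  48  45  19 184] [285.91304348  55.76086957] [993.9 150.9  48. ]
top [ 96 178  21   8  35] [107.11428571 181.17142857] [545.4 762.2  48. ]
top [126 185  11   5  27] [130.7037037  186.59259259] [526.6 676.2  48. ]
top [263 213   6   7  33] [265.66666667 215.72727273] [429.3 208.6  48. ]
top [245 214   7   6  34] [247.85294118 216.38235294] [426.8 268.3  48. ]
top [407 270   5   5  18] [409.05555556 271.77777778] [ 245.  -268.7   48. ]
top [185 295   7   6  35] [188.22857143 297.57142857] [155.7 462.1  48. ]
top [203 299   7   6  32] [205.84375 301.625  ] [143.3 402.5  48. ]
```

View pics/c1.png

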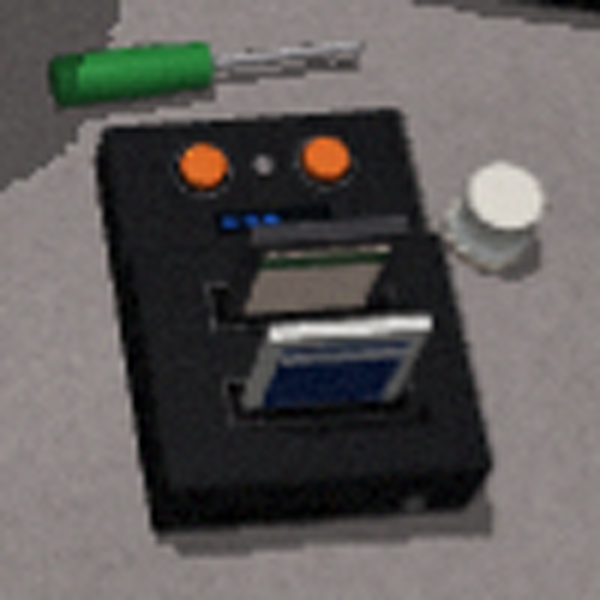

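View pics/c2.png

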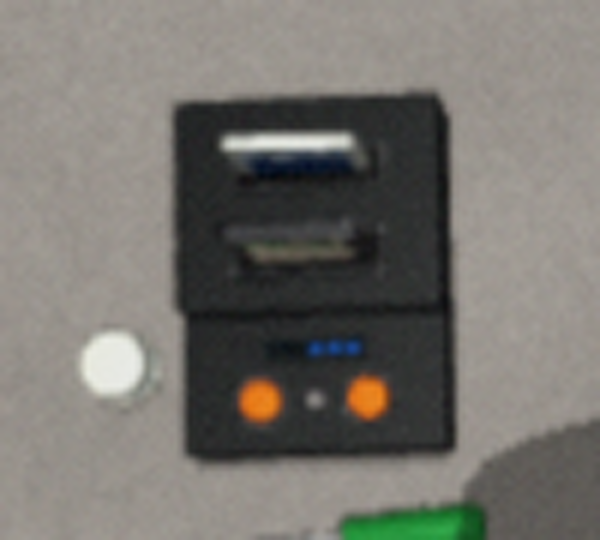

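Dock meant: scene (398,232), about 550 mm away against 470 and 380 for the others. The crop shows two orange keys, the grey power key between them, and both drives standing proud. Next I'll fit the pose and drive heights with wireframe overlays.

```bash
cat > fit.py <<'E'
from plant import grab_frame
from h import *
O=np.array([498.4,240.9]); yaw=np.radians(2.25)
def W(x,y,z,O=O,yaw=yaw):
    c,s=np.cos(yaw),np.sin(yaw); return [O[0]+c*x-s*y,O[1]+s*x+c*y,z]
def overlay(f,x0,y0,w,h,s,name,ho,hn):
    c=f["color"][y0:y0+h,x0:x0+w,::-1]; im=cv2.resize(c,None,fx=s,fy=s,interpolation=cv2.INTER_CUBIC).copy()
    def poly(P,col):
        q=((proj(f,P)-[x0,y0]+.5)*s).astype(int); cv2.polylines(im,[q.reshape(-1,1,2)],True,col,1)
    box=lambda a,b,y,z:[W(a,-y,z),W(b,-y,z),W(b,y,z),W(a,y,z)]
    poly(box(-100,-22,75,40),(0,255,0)); poly(box(-22,100,75,58),(0,255,255)); poly(box(-100,100,75,0),(255,255,0))
    for Y in(30,-30): poly([W(-70+11*np.cos(a),Y+11*np.sin(a),48) for a in np.linspace(0,6.28,24)],(255,0,255))
    poly(box(12-4.75,12+4.75,35,118+ho),(0,0,255)); poly(box(60-3.5,60+3.5,35,118+hn),(0,0,255))
    cv2.imwrite(name,im)
E
python3 - <<'E'
from fit import *
f=grab_frame("scene"); g=grab_frame("top")
overlay(f,350,180,100,100,6,"pics/o1.png",10,10);overlay(g,205,150,100,90,6,"pics/o2.png",10,10)
E
```

```text
(no output)
```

View pics/o1.png

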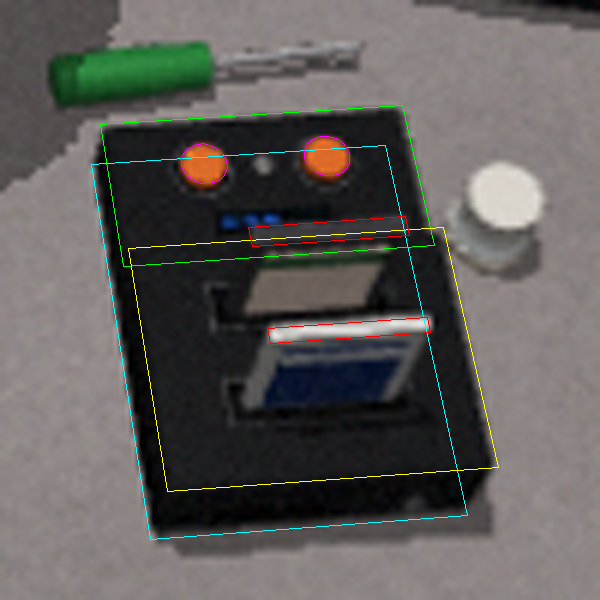

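View pics/o2.png

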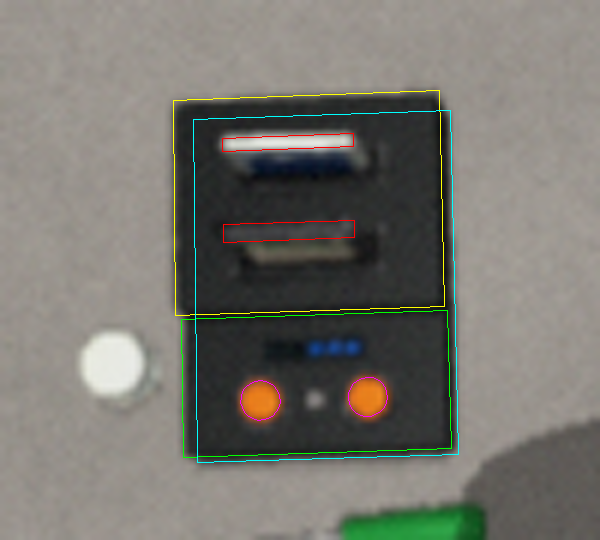

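Request:
{"op": "drive_tool", "data": {"motion": [[[-45,0,-39,0,0.05,0,-1],[-91,0,-79,0,0.1,0,-1],[-136,0,-118,0,0.155,0,-1],[-182,0,-158,0,0.21,0,-1],[-227,0,-197,0,0.26,0,-1],[-273,0,-236,0,0.31,0,-1],[-318,0,-276,0,0.36,0,-1],[-360,0,-312,0,0.413,0,-1]]], "grip_force": 20}}

```text
t: 1.3
eef_pos: [428.0, -56.6, 405.0]
tool_rot: [[-0.999, 0.001, 0.033], [-0.033, -0.0, -0.999], [-0.001, -1.0, 0.0]]
wrist_force: [0.7, -1.3, 0.4]
finger_gap: 17.8
```

Request:
{"op": "drive_tool", "data": {"motion": [[[-24,0,-50,0,0,0,-1],[-48,0,-100,0,0,0,-1],[-72,0,-150,0,0,0,-1],[-96,5,-200,0,0,0,-1],[-118,20,-250,0,0,0,-1],[-141,40,-296,0,0,0,-1],[-141,60,-296,0,0,0,-1],[-141,60,-296,0,0,0,-1]]]}}

```text
t: 2.3
eef_pos: [557.8, 242.3, 343.2]
tool_rot: [[-0.999, -0.003, 0.035], [-0.035, -0.001, -0.999], [0.003, -1.0, 0.001]]
wrist_force: [0.4, -0.3, 0.1]
finger_gap: 0.4
```

```bash
python3 - <<'E'
from plant import *
from fit import *
s=monitor.read_state(); print(s["t"],s["eef_pos"],s["tool_rot"].round(4),s["wrist_force"],s["finger_gap"])
f=grab_frame("scene"); g=grab_frame("top")
crop(f,330,120,130,130,5,"pics/p1.png");crop(g,205,100,110,110,5,"pics/p2.png")
E
```

```text
2.3 [557.84796526 242.32816875 343.15865137] [[-0.9994 -0.0031  0.0354]
 [-0.0354 -0.0011 -0.9994]
 [ 0.0032 -1.      0.001 ]] [ 0.41845687 -0.26536888  0.10802111] 0.4126681955489454
```

View pics/p1.png

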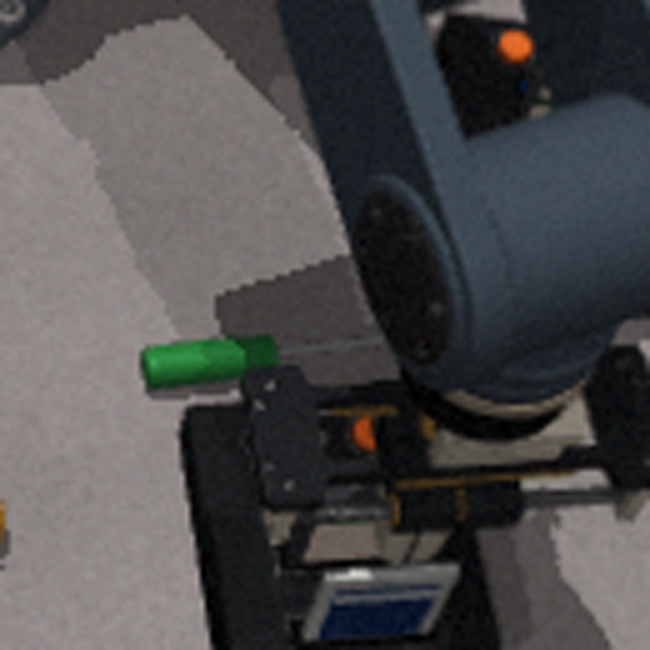

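Request:
{"op": "drive_tool", "data": {"motion": [[[0,11,0,0,0,0,-1],[0,18,0,0,0,0,-1],[0,21,0,0,0,0,-1],[0,24,0,0,0,0,-1],[0,27,0,0,0,0,-1],[0,30,0,0,0,0,-1],[0,33,0,0,0,0,-1],[0,36,0,0,0,0,-1]]]}}

```text
t: 3.4
eef_pos: [558.3, 242.1, 309.5]
tool_rot: [[-0.999, 0.001, 0.035], [-0.035, 0.0, -0.999], [-0.001, -1.0, -0.0]]
wrist_force: [-2.1, -1.4, 6.7]
finger_gap: 0.7
```

Request:
{"op": "drive_tool", "data": {"motion": [[[0,1,0,0,0,0,-1],[0,2,0,0,0,0,-1],[0,3,0,0,0,0,-1],[0,3.5,0,0,0,0,-1],[0,4,0,0,0,0,-1],[0,4.5,0,0,0,0,-1],[0,5,0,0,0,0,-1],[0,5,0,0,0,0,-1]]]}}

```text
t: 4.4
eef_pos: [558.3, 242.1, 304.5]
tool_rot: [[-0.999, 0.001, 0.035], [-0.035, 0.0, -0.999], [-0.001, -1.0, -0.0]]
wrist_force: [-2.0, -1.5, 7.3]
finger_gap: 0.7
```

Request:
{"op": "drive_tool", "data": {"motion": [[[0,0.25,0,0,0,0,-1],[0,0.5,0,0,0,0,-1],[0,0.75,0,0,0,0,-1],[0,1,0,0,0,0,-1],[0,1.2,0,0,0,0,-1],[0,1.4,0,0,0,0,-1],[0,1.4,0,0,0,0,-1],[0,1.4,0,0,0,0,-1]]]}}

```text
t: 5.4
eef_pos: [558.3, 242.1, 304.2]
tool_rot: [[-0.999, 0.001, 0.035], [-0.035, 0.0, -0.999], [-0.001, -1.0, -0.0]]
wrist_force: [-4.8, -2.1, 16.1]
finger_gap: 0.1
```

Request:
{"op": "drive_tool", "data": {"motion": [[[0,0.4,0,0,0,0,-1],[0,0.8,0,0,0,0,-1],[0,1,0,0,0,0,-1],[0,1,0,0,0,0,-1],[0,1,0,0,0,0,-1],[0,0,0,0,0,0,-1],[0,-10,0,0,0,0,-1],[0,-35,0,0,0,0,-1]]]}}

```text
t: 6.4
eef_pos: [558.0, 242.0, 337.0]
tool_rot: [[-0.999, -0.002, 0.035], [-0.035, -0.001, -0.999], [0.002, -1.0, 0.001]]
wrist_force: [-0.2, -0.5, 0.4]
finger_gap: 0.5
```

Request:
{"op": "drive_tool", "data": {"motion": [[[24,0,0,0,0,0,-1],[48,0,0,0,0,0,-1],[48,6,0,0,0,0,-1],[48,13,0,0,0,0,-1],[48,18,0,0,0,0,-1],[48,22,0,0,0,0,-1],[48,26,0,0,0,0,-1],[48,29,0,0,0,0,-1]]]}}

```text
t: 7.4
eef_pos: [510.6, 240.4, 308.6]
tool_rot: [[-0.999, 0.001, 0.035], [-0.035, 0.0, -0.999], [-0.001, -1.0, -0.0]]
wrist_force: [-1.2, -2.4, 8.0]
finger_gap: 0.5
```

Request:
{"op": "drive_tool", "data": {"motion": [[[0,1,0,0,0,0,-1],[0,2,0,0,0,0,-1],[0,3,0,0,0,0,-1],[0,3.5,0,0,0,0,-1],[0,4,0,0,0,0,-1],[0,4.5,0,0,0,0,-1],[0,4.5,0,0,0,0,-1],[0,4.5,0,0,0,0,-1]]]}}

```text
t: 8.4
eef_pos: [510.6, 240.4, 304.4]
tool_rot: [[-0.999, 0.001, 0.035], [-0.035, 0.0, -0.999], [-0.001, -1.0, -0.0]]
wrist_force: [-1.8, -2.0, 8.7]
finger_gap: 0.6
```

Request:
{"op": "drive_tool", "data": {"motion": [[[0,0.25,0,0,0,0,-1],[0,0.5,0,0,0,0,-1],[0,0.75,0,0,0,0,-1],[0,1,0,0,0,0,-1],[0,1.2,0,0,0,0,-1],[0,1.4,0,0,0,0,-1],[0,1.4,0,0,0,0,-1],[0,1.4,0,0,0,0,-1]]]}}

```text
t: 9.4
eef_pos: [510.7, 240.4, 304.1]
tool_rot: [[-0.999, 0.001, 0.035], [-0.035, 0.0, -0.999], [-0.001, -1.0, -0.0]]
wrist_force: [-6.4, -4.1, 20.7]
finger_gap: 0.6
```

Request:
{"op": "drive_tool", "data": {"motion": [[[0,0.5,0,0,0,0,-1],[0,0.8,0,0,0,0,-1],[0,0.8,0,0,0,0,-1],[0,0,0,0,0,0,-1],[0,-20,0,0,0,0,-1],[0,-60,0,0,0,0,-1],[40,-70,40,0,0,0,-1],[82,-70,80,0,0,0,-1]]]}}

```text
t: 10.4
eef_pos: [430.4, 156.8, 372.9]
tool_rot: [[-0.999, 0.002, 0.035], [-0.035, 0.0, -0.999], [-0.002, -1.0, -0.0]]
wrist_force: [0.9, -0.4, 0.9]
finger_gap: 0.0
```

Request:
{"op": "drive_tool", "data": {"motion": [[[0,0,50,0,0,0,-0.03],[0,0,100,0,0,0,-0.03],[0,0,150,0,0,0,-0.03],[0,0,200,0,0,0,-0.03],[0,0,240,0,0,0,-0.03],[0,0,240,0,0,0,-0.03],[0,0,240,0,0,0,-0.03],[0,0,240,0,0,0,-0.03]]]}}

```text
t: 11.4
eef_pos: [439.5, -81.4, 372.4]
tool_rot: [[-0.999, -0.0, 0.036], [-0.036, 0.0, -0.999], [0.0, -1.0, -0.0]]
wrist_force: [0.1, -0.7, -0.3]
finger_gap: 45.0
```

```bash
python3 - <<'E'
from plant import *
from fit import *
s=monitor.read_state(); print(s["t"],s["eef_pos"],s["tool_rot"].round(4),s["wrist_force"],s["finger_gap"])
f=grab_frame("scene"); g=grab_frame("top")
overlay(f,350,180,100,100,6,"pics/q1.png",0,0);overlay(g,205,150,100,90,6,"pics/q2.png",0,0)
cv2.imwrite("pics/q0.png",f["color"][:,:,::-1])
E
```

```text
11.4 [439.45820344 -81.43051222 372.40577259] [[-9.994e-01 -1.000e-04  3.600e-02]
 [-3.600e-02  1.000e-04 -9.994e-01]
 [ 1.000e-04 -1.000e+00 -1.000e-04]] [ 0.09587716 -0.72668398 -0.2777428 ] 44.98151969393358
```

View pics/q1.png

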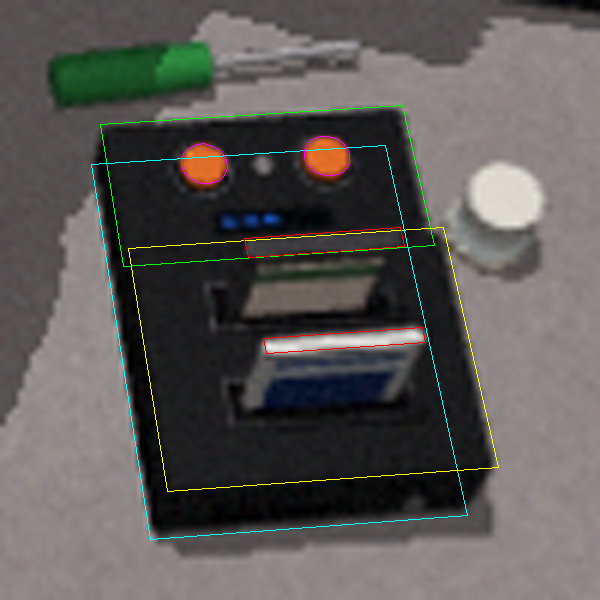

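View pics/q0.png

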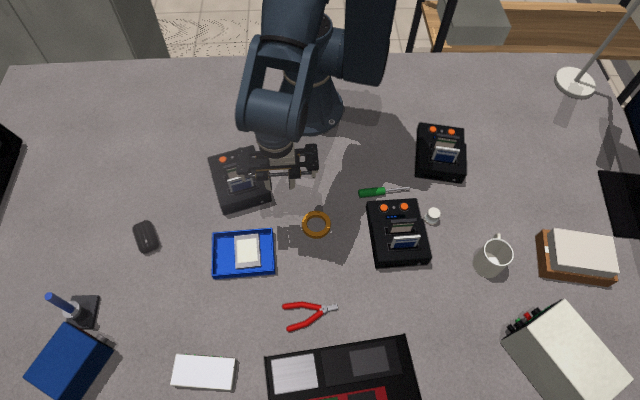

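Both drive tops match the fully-home overlay (old around (325,243) in the crop, new around (345,340)). Screwdriver and jar haven't moved. On to the keys.

Request:
{"op": "drive_tool", "data": {"motion": [[[0,0,-55,0,0,0,-0.03],[0,0,-110,0,0,0,-0.03],[0,0,-165,0,0,0,-0.03],[0,0,-220,0,0,0,-0.03],[0,0,-275,0,0,0,-0.03],[0,20,-320,0,0,0,-0.03],[0,60,-320,0,0,0,-0.03],[0,80,-320,0,0,0,-0.03]]]}}

```text
t: 12.5
eef_pos: [427.4, 238.5, 290.7]
tool_rot: [[-0.999, -0.002, 0.037], [-0.037, -0.001, -0.999], [0.002, -1.0, 0.001]]
wrist_force: [0.3, -0.1, -0.4]
finger_gap: 45.0
```

Request:
{"op": "drive_tool", "data": {"motion": [[[0,15,0,0,0,0,-0.03],[0,30,0,0,0,0,-0.03],[0,40,0,0,0,0,-0.03],[0,44,0,0,0,0,-0.03],[0,44,0,0,0,0,-0.03],[0,44,0,0,0,0,-0.03],[0,44,0,0,0,0,-0.03],[0,44,0,0,0,0,-0.03]]]}}

```text
t: 13.5
eef_pos: [428.3, 237.6, 248.6]
tool_rot: [[-0.999, 0.0, 0.035], [-0.035, 0.0, -0.999], [-0.0, -1.0, -0.0]]
wrist_force: [-0.4, 0.1, 0.7]
finger_gap: 45.3
```

```bash
python3 - <<'E'
from plant import *
from fit import *
s=monitor.read_state(); print(s["t"],s["eef_pos"],s["tool_rot"].round(4),s["wrist_force"],s["finger_gap"])
f=grab_frame("scene"); g=grab_frame("top")
overlay(f,340,150,120,120,5,"pics/r1.png",0,0);overlay(g,205,150,100,90,6,"pics/r2.png",0,0)
E
```

```text
13.5 [428.29343857 237.58532607 248.63032643] [[-9.994e-01  4.000e-04  3.480e-02]
 [-3.480e-02  1.000e-04 -9.994e-01]
 [-4.000e-04 -1.000e+00 -1.000e-04]] [-0.42531187  0.10082453  0.71415915] 45.26495960399525
```

View pics/r1.png

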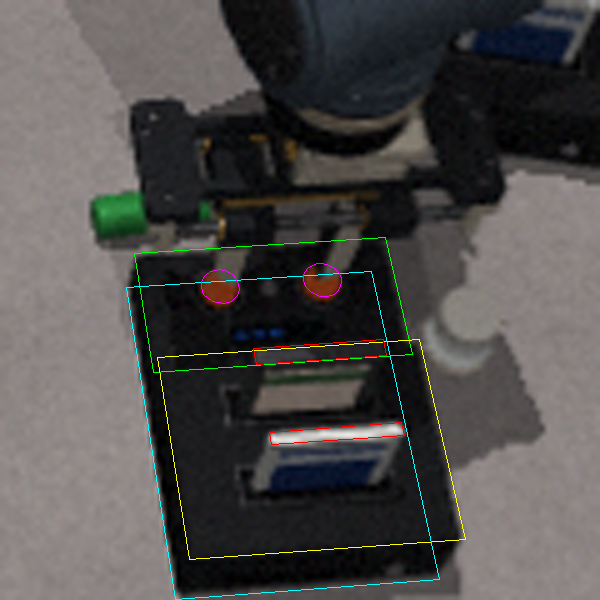

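Request:
{"op": "drive_tool", "data": {"motion": [[[0,8,0,0,0,0,-0.03],[0,12,0,0,0,0,-0.03],[0,13,0,0,0,0,-0.03],[0,16,0,0,0,0,-0.03],[0,19,0,0,0,0,-0.03],[0,20.5,0,0,0,0,-0.03],[0,21,0,0,0,0,-0.03],[0,21,0,0,0,0,-0.03]]]}}

```text
t: 14.6
eef_pos: [428.3, 237.6, 229.1]
tool_rot: [[-0.999, 0.0, 0.035], [-0.035, 0.0, -0.999], [-0.0, -1.0, -0.0]]
wrist_force: [-9.3, -5.8, 31.1]
finger_gap: 45.0
```

Request:
{"op": "drive_tool", "data": {"motion": [[[0,-0.3,0,0,0,0,-0.03],[0,-0.3,0,0,0,0,-0.03],[0,-0.3,0,0,0,0,-0.03],[0,-0.3,0,0,0,0,-0.03],[0,-0.3,0,0,0,0,-0.03],[0,-0.3,0,0,0,0,-0.03],[0,-0.3,0,0,0,0,-0.03],[0,-0.3,0,0,0,0,-0.03]]]}}

```text
t: 15.6
eef_pos: [428.3, 237.6, 229.2]
tool_rot: [[-0.999, 0.0, 0.035], [-0.035, 0.0, -0.999], [-0.0, -1.0, -0.0]]
wrist_force: [-7.6, -4.1, 26.8]
finger_gap: 45.1
```

```bash
python3 - <<'E'
from plant import *
from fit import *
s=monitor.read_state(); print(s["t"],s["eef_pos"],s["tool_rot"].round(4),s["wrist_force"],s["moment"],s["finger_gap"])
f=grab_frame("scene")
crop(f,370,185,60,50,10,"pics/s1.png")
E
```

```text
15.6 [428.27028645 237.59259042 229.17230324] [[-9.994e-01  3.000e-04  3.490e-02]
 [-3.490e-02  0.000e+00 -9.994e-01]
 [-3.000e-04 -1.000e+00 -0.000e+00]] [-7.64321134 -4.07904469 26.76226893] [-0.72847882  1.46363938 -0.03712729] 45.093515621542785
```

View pics/s1.png

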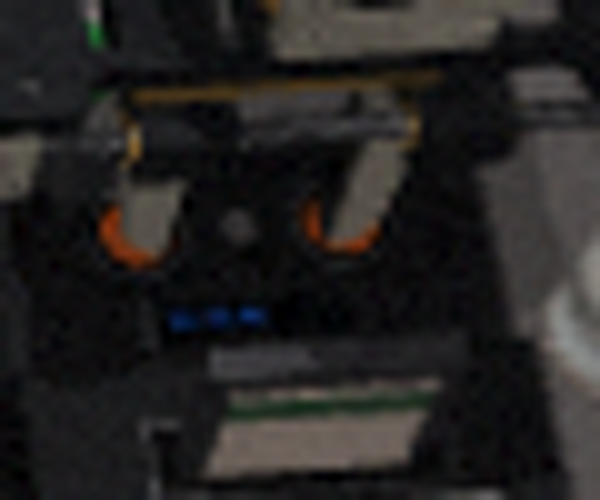

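Request:
{"op": "drive_tool", "data": {"motion": [[[0,0,0,0,0,0,-0.03],[0,0,0,0,0,0,-0.03],[0,0,0,0,0,0,-0.03],[0,0,0,0,0,0,-0.03],[0,0,0,0,0,0,-0.03],[0,0,0,0,0,0,-0.03],[0,0,0,0,0,0,-0.03],[0,0,0,0,0,0,-0.03]]]}}

```text
t: 16.65
eef_pos: [428.3, 237.6, 229.2]
tool_rot: [[-0.999, 0.0, 0.035], [-0.035, 0.0, -0.999], [-0.0, -1.0, -0.0]]
wrist_force: [-7.6, -3.9, 26.5]
finger_gap: 45.2
```

Request:
{"op": "drive_tool", "data": {"motion": [[[0,0,0,0,0,0,-0.03],[0,0,0,0,0,0,-0.03],[0,0,0,0,0,0,-0.03],[0,0,0,0,0,0,-0.03],[0,0,0,0,0,0,-0.03],[0,0,0,0,0,0,-0.03],[0,0,0,0,0,0,-0.03],[0,0,0,0,0,0,-0.03]]]}}

```text
t: 17.65
eef_pos: [428.3, 237.6, 229.2]
tool_rot: [[-0.999, 0.0, 0.035], [-0.035, 0.0, -0.999], [-0.0, -1.0, -0.0]]
wrist_force: [-7.6, -4.4, 26.6]
finger_gap: 45.0
```

Request:
{"op": "drive_tool", "data": {"motion": [[[0,0,0,0,0,0,-0.03],[0,0,0,0,0,0,-0.03],[0,0,0,0,0,0,-0.03],[0,0,0,0,0,0,-0.03],[0,0,0,0,0,0,-0.03],[0,0,0,0,0,0,-0.03],[0,0,0,0,0,0,-0.03],[0,0,0,0,0,0,-0.03]]]}}

```text
t: 18.65
eef_pos: [428.3, 237.6, 229.2]
tool_rot: [[-0.999, 0.0, 0.035], [-0.035, 0.0, -0.999], [-0.0, -1.0, -0.0]]
wrist_force: [-7.9, -3.6, 26.5]
finger_gap: 44.9
```

Request:
{"op": "drive_tool", "data": {"motion": [[[0,-10,0,0,0,0,-0.03],[0,-30,0,0,0,0,-0.03],[0,-70,0,0,0,0,-0.03],[0,-120,0,0,0,0,-0.03],[0,-145,50,0,0,0,-0.03],[0,-145,100,0,0,0,-0.03],[0,-145,150,0,0,0,-0.03],[0,-145,200,0,0,0,-0.03]]]}}

```text
t: 19.65
eef_pos: [435.0, 36.2, 372.9]
tool_rot: [[-0.999, 0.001, 0.035], [-0.035, -0.0, -0.999], [-0.001, -1.0, 0.0]]
wrist_force: [0.8, 0.3, 0.5]
finger_gap: 45.0
```

Request:
{"op": "drive_tool", "data": {"motion": [[[0,0,40,0,0,0,-0.03],[0,0,80,0,0,0,-0.03],[0,0,120,0,0,0,-0.03],[0,0,120,0,0,0,-0.03],[0,0,120,0,0,0,-0.03],[0,0,120,0,0,0,-0.03],[0,0,120,0,0,0,-0.03],[0,0,120,0,0,0,-0.03]]]}}

```text
t: 20.65
eef_pos: [439.4, -81.8, 372.8]
tool_rot: [[-0.999, 0.0, 0.036], [-0.036, 0.0, -0.999], [-0.0, -1.0, -0.0]]
wrist_force: [0.8, -0.1, 0.6]
finger_gap: 45.2
```

```bash
python3 - <<'E'
from plant import *
from fit import *
s=monitor.read_state(); print(s["t"],s["eef_pos"],s["wrist_force"])
f=grab_frame("scene"); g=grab_frame("top")
overlay(f,350,180,100,100,6,"pics/t1.png",0,0)
cv2.imwrite("pics/t0.png",f["color"][:,:,::-1])
E
```

```text
20.65 [439.42438332 -81.8311645  372.75811995] [ 0.83346173 -0.11498917  0.55667562]
```

View pics/t1.png

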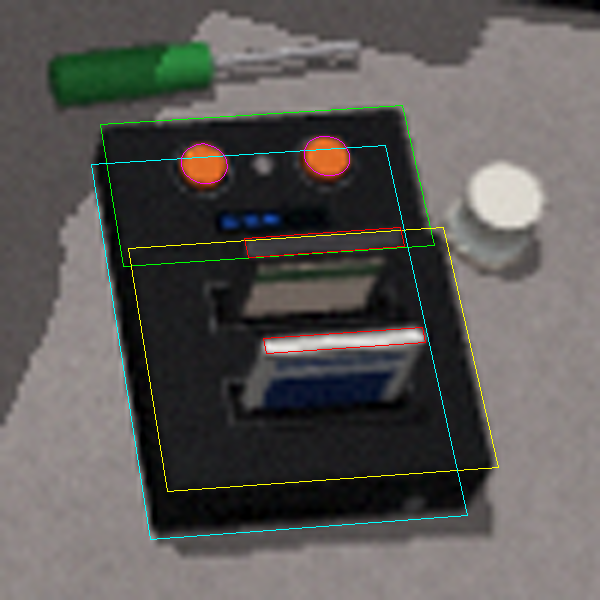

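View pics/t0.png

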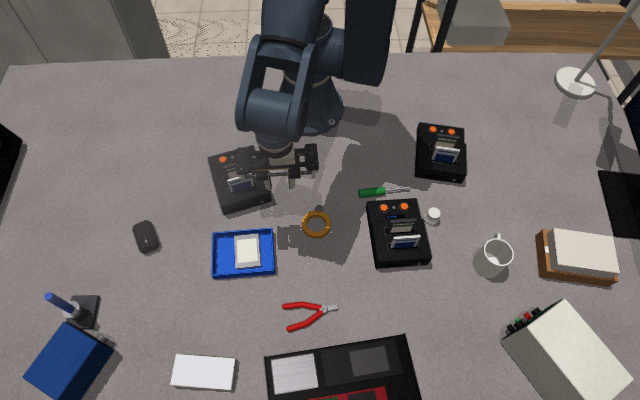

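The final picture shows the drives home at (385,240) and (400,240), both keys back up at (384,207) and (404,206), and nothing else moved.

```bash
python3 -c "
from plant import ticket
print(ticket.sign_off())"
```

```text
the job is handed in; nothing more can be done
None
```

I pushed both drives on the farthest dock fully home, then pressed and held both orange keys together for about 4 s. The job was handed in at about 20.7 s of the 58 s allowed.

- **Drives:** I pushed the silver drive first, then the dark one, with the fingers closed. Each slid down against 7–9 N. Each then stopped dead at the expected 118 mm height, where the force rose to 16–21 N. The overlay for fully home drives matches both tops, before and after the key press.
- **Keys:** I set the fingers to a 45 mm gap so that one fingertip stood on each key. They held at about 43 mm above the desk, the fully-down height, with 27 N in total (31 N at most when read). The moment reading showed the load balanced to about 1 mm. A close crop during the hold showed the power key untouched.
- **Final check:** In the last picture both keys are back up and the screwdriver, jar and other items look unmoved. The arm is clear, with no contact force.

No check failed. My fit of the dock's direction was uncertain by about half a degree, which was too small to matter here. The drive and key travel values can't be read directly, so these results rest on the heights, forces and pictures.

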